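Lock the battery cover of an emergency-light unit with the slot key

ROBOT

A 6-joint arm with a two-finger parallel gripper is mounted at the origin on the work surface. World frame = base frame: x ahead of the robot, y to its left, z up, the work surface at z = 0. Lengths are in m, angles in degrees, forces in N, time in s.
With the tool pointing down it reaches from about 0.15 to 0.775 m from the base axis. Payload 6.1 kg.
Tool frame: the origin (TCP) lies on the centre line of the jaws, within the pads' length; the fingertips stand arm.finger_overhang ahead of it and the grasp point (between the pads) lies 2 mm behind it (arm.finger_overhang is the distance from the TCP to the fingertips, in m); z points along the fingers, y is the line along which they close (so a half turn about z gives the same grasp; the last joint's range is limited). The gripper opens to 85 mm and grips with 20 to 120 N. Pads are 22 mm wide; open, the fingers measure 114 mm over their backs; the gripper's body (76 mm by 85 mm) begins 54 mm behind the grasp point. The pads swing forward as they close: fully open they stand 13 mm farther back than shut.
Start: joints at [-74.427, 7.208, -2.269, 80.523, 0, 90], TCP at [0.141, -0.506, 0.211] pointing down, gripper open.
Joint ranges: [-155.77, 155.77], [-54.66, 111.73], [-72.52, 77.12], [-102.08, 115.82], [-83.92, 84.16], [-180, 180]. Speed limits (degrees/s): [136.94, 136.94, 172.46, 180, 180, 180].

INTERFACE

Orientations are given as [roll, pitch, yaw] about the fixed x, y, z axes, in that order (R = Rz(yaw) Ry(pitch) Rx(roll)).
In Python, from workcell import telemetry, eyes, arm gives the robot as it stands. The module is installed in compiled form; this text tells all that it offers.
- The arm moves only by the shell command python3 -m pendant 'ROWS' [FORCE]. ROWS is JSON, one flat list of numbers, 7 for each row, row after row: the shift along the tool's x, y, z in mm, then the turn, a rotation vector about the tool's x, y, z in degrees, then the finger opening in mm, from 0 to 85.4. A call has 1 to 12 rows; each row is the pose to reach, as a shift and turn from the pose commanded when the call began, along the tool's axes at that moment; what a row does not reach only later rows make up. A row lasts 1/8 s, in which the tool goes at most 62.5 mm and 10.7 degrees, less where a joint would pass 70% of its speed; a pose out of reach is approached as far as the arm can. A call with a gripper value outside its range is refused whole. The fingers move at their own pace and stop on an object; FORCE is the grip in N (left out, the last holds). Time passes only in rows, so rows that repeat a pose let the fingers close. It gives the time, the measured TCP pose, the force, the opening and the grip force at its end, in the units of the state.
- telemetry.read_state(): the state, without advancing time (a new reading comes with each control period).
- eyes.snapshot(name): name is "side" or "top" or "wrist"; returns (picture, depth): 420x560x3 uint8, red, green, blue; 420x560 float32, m along the optical axis (not along the pixel's ray), 0 where there is no reading.
- eyes.camera_model(name): a dict with "intrinsics" (3x3 intrinsics, pixels), "extrinsics" (4x4, takes a point from camera to world coordinates); the wrist camera has in their place "mount" (4x4, takes a point from camera to tool coordinates, whose origin is the TCP and whose axes are the flange's). Camera axes: x right, y up, looking along -z (the intrinsics and any distortion apply to the point x, -y, -z); pixel columns grow to the right and rows downward; lengths in m; the calibration is good to about 2 mm. A picture is of the moment at which its call begins: read the wrist's pose just before it. camera_model takes no time and is no camera call.
- arm.finish_job(): hands the job in; it is judged then, once.
The state is a dict: "t": time; "q": joint angles; "joint_vel": joint speeds; "tau": joint torques, N m; "ee_pos": TCP position; "ee_rot": TCP orientation; "force": force on the tool from outside, world axes, zero at the start; "ft_torque": the same for the moment, N m; "gripper_width": opening from 0.0 (shut) to 1.0 (fully open); "grasp_force": force on a finger pad.
Only numpy, scipy, OpenCV 4.12 (cv2) and the standard library are available. Lean on these libraries where they do the work, as an engineer would, in place of code of your own. Each camera call takes 0.05 s, during which the arm holds its last target. There are 200 camera calls.

TASK

Two emergency-light battery units stand on the stockroom bench and one cover is still unlocked: its slotted fastener has its slot across the unit instead of along it. Take the flat-gripped slot key from the tool stand, put its blade in that slot and turn the fastener a quarter turn clockwise (seen from above), fully home. Then put the key back upright in the stand pocket it came from and let go.

Things in the scene. Friction and masses are not known exactly. Their poses are not given: they have to be found in the camera images.
- key: Slot key, upright in the stand; it alone has a flat rectangular black grip (two drivers have round ones). Origin: centre of the blade's lower edge, 12 mm above the table; x along the blade's width, z up. Blade 26 (x) x 5 (y) mm, z 0-18; steel flange 60 x 38, z 18-24, rests on the stand; grip 36 (x) x 14 (y), z 24-84: pinch it across y. 100 g. It may go back either way round.
- stand: Fixed plywood tool stand, 235 (x) x 70 (y) x 30 mm high; origin: centre of its underside. Three through pockets at x = -75, 0 and 75 mm, each 40 (x) x 20 (y) mm, hold the key and two round drivers in any order, all about 66 mm above its top. The key's blade lies along the stand's x, with about 7 mm of play.
- lock_slot (a point): Centre of the slot's floor in the unlocked fastener, on its axis, 67 mm above the table; x along the slot, turns with it. Two jaws on a 60 mm round black base form the slot: 50 mm long, open-ended, 12 mm deep, 8 mm wide, flaring to 18 in its top 6 mm. The fixed white unit is 110 x 150 mm, grey cover 63 mm high, fastener central. Locked: slot along the 150 mm, as on the other unit, at two dark marks.
- lock (a joint): Turn of that fastener in rad: 0 unlocked (it starts at 0 to 0.2), growing clockwise seen from above, stop at 1.571 (locked). Stiff (about 0.08 N m), stays where it is left. The blade has about 0.12 rad of play in the slot before it drives the fastener, so turn the key slightly further.
Things that resemble listed ones, but are neither listed nor needed, are in the scene too. What is shaped like the part that bears lock_slot but red is not meant.

How it is judged (in metres and radians):
On the way:
1. the fastener is turned home with the key's blade in its slot (value of joint lock above 1.22 rad and distance between key and lock_slot below 0.02 m), for 0.1 s.
At the end, for the whole second after the job is handed in: The fastener is locked (at least 1.22 rad, that is 70 of its 90 degrees) and the key stands at rest in its own stand pocket: within 15 mm of where it began and within 10 degrees (0.17 rad) of upright (value of joint lock above 1.22 rad and distance of key from where it was at the start of the episode below 0.015 m and angle between key's own z axis and vertical below 0.17 rad and linear speed of key below 0.02 m/s); the robot touches nothing.
It also fails if it takes over 51 s, if anything falls off the work surface, if the arm or the gripper's body presses on something with over 40 N, if the wrist force passes 120 N, or if a joint passes its speed limit or range.

## Working session

There is one attempt and no reset: what is moved stays moved. The work goes in short steps, Python scripts to look and compute and a shell command to move; the robot and the scene stay as the last step left them, time stands still between calls to the robot, and variables do not carry over. Pictures are saved under pics/ and viewed, at most 10 in all, crops included, and the job is handed in when it is done.

```bash
mkdir -p pics
cat > h.py <<'E'
import numpy as np, cv2
from workcell import telemetry, eyes, arm
from scipy.spatial.transform import Rotation as R
def snap(n):
    s=telemetry.read_state(); p,d=eyes.snapshot(n); m=eyes.camera_model(n)
    if 'extrinsics' in m: E=np.array(m['extrinsics'])
    else:
        T=np.eye(4); T[:3,:3]=R.from_euler('xyz',s['ee_rot'],degrees=True).as_matrix(); T[:3,3]=s['ee_pos']; E=T@np.array(m['mount'])
    np.savez(f'pics/{n}.npz',p=p,d=d,E=E,K=np.array(m['intrinsics'])); cv2.imwrite(f'pics/{n}.png',p[:,:,::-1]); return s,m
def load(n): return np.load(f'pics/{n}.npz')
def ray(z,u,v):
    K=z['K']; r=np.array([(u-K[0,2])/K[0,0],-(v-K[1,2])/K[1,1],-1]); return z['E'][:3,:3]@r, z['E'][:3,3]
def atz(z,u,v,h):
    r,o=ray(z,u,v); return o+r*(h-o[2])/r[2]
def dep(z,u,v):
    r,o=ray(z,u,v); return o+r*z['d'][int(round(v)),int(round(u))]
E
python3 - <<'E'
from h import *
for n in ('top','side'):
    s,m=snap(n); print({k:v for k,v in m.items()})
print(s, arm.finger_overhang)
a=cv2.imread('pics/top.png');cv2.imwrite('pics/top_a.png',cv2.resize(a,(800,600)))
E
```

```text
{'intrinsics': array([[512.24545097,   0.        , 273.20106126],
       [  0.        , 512.24545097, 221.55396801],
       [  0.        ,   0.        ,   1.        ]]), 'extrinsics': array([[-0.00117488,  0.99555557, -0.09416856,  0.29557071],
       [-0.99999831, -0.0013025 , -0.00129372, -0.05196434],
       [-0.00141063,  0.09416688,  0.99555543,  1.0528167 ],
       [ 0.        ,  0.        ,  0.        ,  1.        ]])}
{'intrinsics': array([[382.26479684,   0.        , 285.43068219],
       [  0.        , 382.26479684, 213.50354886],
       [  0.        ,   0.        ,   1.        ]]), 'extrinsics': array([[-0.90067127,  0.25697323, -0.35036557,  0.12400701],
       [-0.43398478, -0.49274128,  0.75423023,  0.58173849],
       [ 0.0211774 ,  0.83136682,  0.55532039,  0.5236618 ],
       [ 0.        ,  0.        ,  0.        ,  1.        ]])}
{'t': 0.05, 'q': array([-7.44257343e+01,  7.24022594e+00, -2.32390008e+00,  8.05246607e+01,
        1.13842645e-03,  8.99995509e+01]), 'joint_vel': array([ 0.05769685,  0.07972283,  0.01496164, -0.00744029, -0.06276737,
       -0.11157549]), 'tau': array([ 2.64035762e-04, -4.37325239e+01,  3.53973591e+01,  1.38304126e-02,
        3.10642486e-05, -5.22278924e-06]), 'ee_pos': array([ 0.14084676, -0.50530922,  0.21035807]), 'ee_rot': array([-1.79911213e+02, -1.13912095e-03,  1.55747130e+01]), 'force': array([-1.14833848,  0.02788384, -0.74405635]), 'ft_torque': array([-0.00749985,  0.01176092,  0.0558818 ]), 'grasp_force': 0.0, 'gripper_width': 0.9970969613086479} 0.017
```

View pics/top_a.png

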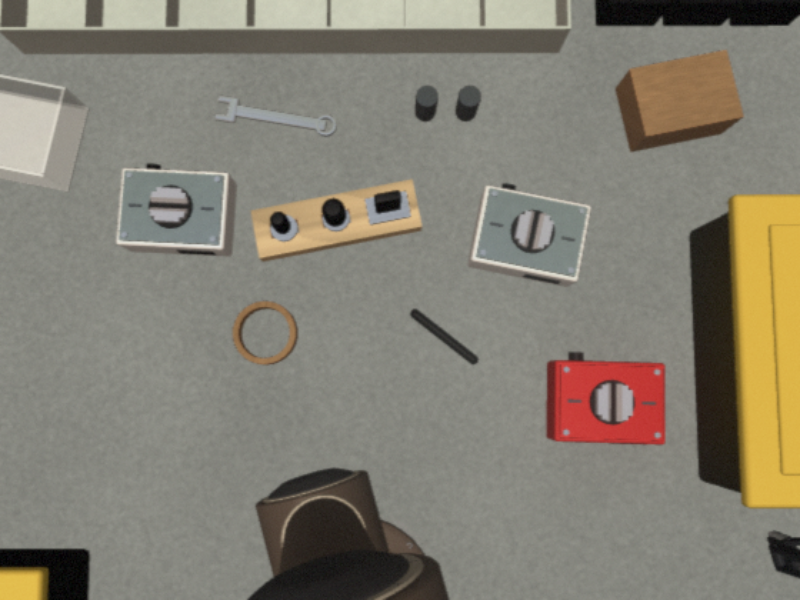

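View pics/side.png

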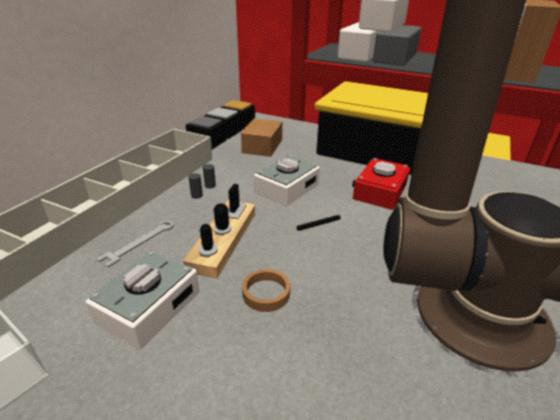

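The top view (shown at 800x600) has three things that could be taken for the key: round drivers at (281,222) and (334,211), and a flat rectangular grip at (388,203). I choose the flat one. There are three fasteners: a white unit at (170,206) with its slot along (already locked), a white unit at (533,231) with its slot across (the target), and a red unit at (613,401), not meant. I'll check both choices in one close crop.

Run:
```python
import cv2
a=cv2.imread('pics/top.png')[110:210,240:420];cv2.imwrite('pics/crop1.png',cv2.resize(a,None,fx=4.4,fy=4.4,interpolation=cv2.INTER_CUBIC))
from h import *
z=load('top')
for u,v in [(388,200),(533,231)]:
    print(dep(z,u*.7,v*.7))
```

```text
[ 0.54210552 -0.04785474  0.09608018]
[ 0.50663396 -0.24657886  0.06425694]
```

View pics/crop1.png

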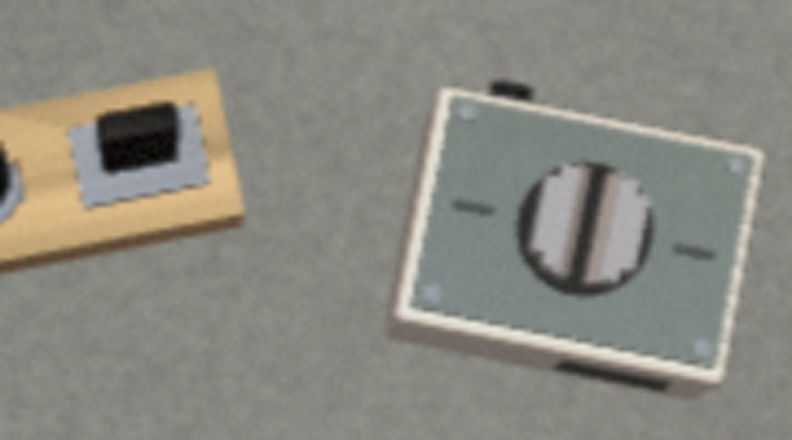

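The crop confirms the flat black grip at (138,137) on its rectangular flange. The target is the white unit's fastener at (588,228), with its slot across the line of dark marks at (474,208) and (694,252).

Run:
```python
from h import *
z=load('top')
P=lambda u,v,h: atz(z,240+(u+.5)/4.4-.5,110+(v+.5)/4.4-.5,h)
ang=lambda a,b: np.degrees(np.arctan2(*(b-a)[1::-1]))
F=[P(*c,.036) for c in [(70,128),(200,105),(210,185),(88,208)]]
print('flange',np.mean(F,0),np.linalg.norm(F[0]-F[1]),np.linalg.norm(F[0]-F[3]),ang(F[1],F[0]),ang(F[2],F[3]))
U=[P(*c,.063) for c in [(443,90),(762,152),(720,380),(400,315)]]
print('unit',np.mean(U,0),np.linalg.norm(U[0]-U[1]),np.linalg.norm(U[0]-U[3]),ang(U[1],U[0]),ang(U[3],U[0]))
a,b=P(600,165,.067),P(578,290,.067);print('slot',(a+b)/2,np.linalg.norm(a-b),ang(b,a))
a,b=P(474,208,.063),P(694,252,.063);print('marks',(a+b)/2,ang(b,a))
b=P(587,228,.065);print(b)
```

```text
flange [ 0.54693319 -0.04817396  0.036     ] 0.06081394092994486 0.03835740716829814 100.14793856622683 100.76935697570057
unit [ 0.50487705 -0.24401451  0.063     ] 0.145130459856201 0.10415551956225647 78.65049763201402 -11.341985823533019
slot [ 0.50687963 -0.24680512  0.067     ] 0.05741811180524871 -10.917082040093945
marks [ 0.50654322 -0.24528113  0.063     ] 78.38919231316042
[ 0.50700892 -0.24629172  0.065     ]
```

```bash
cat >> h.py <<'E'
def go(p,yaw):
    s=telemetry.read_state(); r0=R.from_euler('xyz',s['ee_rot'],degrees=True)
    r1=R.from_euler('xyz',[180,0,yaw],degrees=True)
    print('t',round(s['t'],2),'at',s['ee_pos'].round(4),s['ee_rot'].round(2),'q',s['q'].round(0),'F',s['force'].round(1),s['ft_torque'].round(2),'w',round(s['gripper_width'],3))
    print('shift',(r0.inv().apply(np.array(p)-s['ee_pos'])*1e3).round(1),'turn',(r0.inv()*r1).as_rotvec(degrees=True).round(2))
E
python3 - <<'E'
from h import *
go([.547,-.048,.22],100.4)
m=eyes.camera_model('wrist');print(m)
E
```

```text
t 0.1 at [ 0.1408 -0.5053  0.2104] [-179.91   -0.     15.57] q [-74.   7.  -2.  81.   0.  90.] F [0.4 0.2 0.2] [-0.01  0.01  0.03] w 1.002
shift [ 514.  -331.5   -9.1] turn [-7.000e-02 -6.000e-02 -8.483e+01]
{'intrinsics': array([[317.91647963,   0.        , 284.47910121],
       [  0.        , 317.91647963, 212.18770494],
       [  0.        ,   0.        ,   1.        ]]), 'mount': array([[ 3.54063797e-04,  9.59589494e-01,  2.81403406e-01,
         7.27122343e-02],
       [ 9.99999897e-01, -4.19302968e-04,  1.71621813e-04,
        -1.07868156e-03],
       [ 2.82679773e-04,  2.81403316e-01, -9.59589544e-01,
        -1.64532289e-01],
       [ 0.00000000e+00,  0.00000000e+00,  0.00000000e+00,
         1.00000000e+00]])}
```

```bash
python3 -m pendant '[514,-331.5,-9,0,0,-84.8,85, 514,-331.5,-9,0,0,-84.8,85, 514,-331.5,-9,0,0,-84.8,85, 514,-331.5,-9,0,0,-84.8,85, 514,-331.5,-9,0,0,-84.8,85, 514,-331.5,-9,0,0,-84.8,85, 514,-331.5,-9,0,0,-84.8,85, 514,-331.5,-9,0,0,-84.8,85, 514,-331.5,-9,0,0,-84.8,85, 514,-331.5,-9,0,0,-84.8,85, 514,-331.5,-9,0,0,-84.8,85, 514,-331.5,-9,0,0,-84.8,85]'
python3 - <<'E'
from h import *
snap('wrist'); go([.547,-.048,.07],100.4)
E
```

```text
t: 1.6
ee_pos: [0.5466, -0.0484, 0.2195]
ee_rot: [-179.9, -0.0, 100.4]
force: [0.0, 0.1, 0.4]
gripper_width: 0.993
grasp_force: 0.0
t 1.65 at [ 0.5464 -0.0489  0.2199] [-179.94    0.    100.34] q [-5. 10.  2. 82. -0. 75.] F [-0.2 -0.2 -0.1] [-0.01  0.06  0.01] w 0.997
shift [  0.8   0.9 149.9] turn [-0.06  0.   -0.06]
```

View pics/wrist.png

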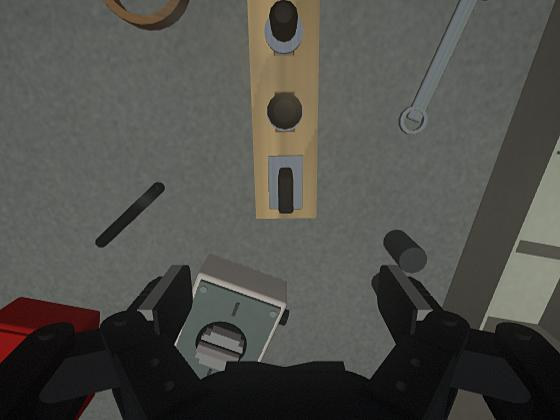

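The wrist view shows the key in the last pocket: flange about (269–302, 155–210), grip about (278–294, 168–213). The key's long side runs along the image's vertical, so the yaw looks right.

Run:
```python
from h import *
z=load('wrist')
F=[atz(z,*c,.036) for c in [(269,155.5),(301.5,155.5),(302.5,209),(269.5,210)]]
print(np.mean(F,0),[np.linalg.norm(F[i]-F[(i+1)%4]) for i in range(4)])
T=np.linalg.inv(z['E']);
for h in(.07,.096,.036):
  c=T@[.547,-.048,h,1]; K=z['K']; print(h,K[0,0]*c[0]/-c[2]+K[0,2],-K[1,1]*c[1]/-c[2]+K[1,2])
a=cv2.imread('pics/wrist.png')[140:230,240:340];cv2.imwrite('pics/crop2.png',cv2.resize(a,None,fx=6,fy=6,interpolation=cv2.INTER_CUBIC))
```

```text
[ 0.54790693 -0.04382291  0.036     ] [np.float64(0.0352413345426775), np.float64(0.06031681223762529), np.float64(0.03758114608804945), np.float64(0.06147153574848068)]
0.07 284.08790530183774 193.5154920085553
0.096 284.03288175141387 199.79202512289353
0.036 284.1481716437964 186.64091397660053
```

View pics/crop2.png

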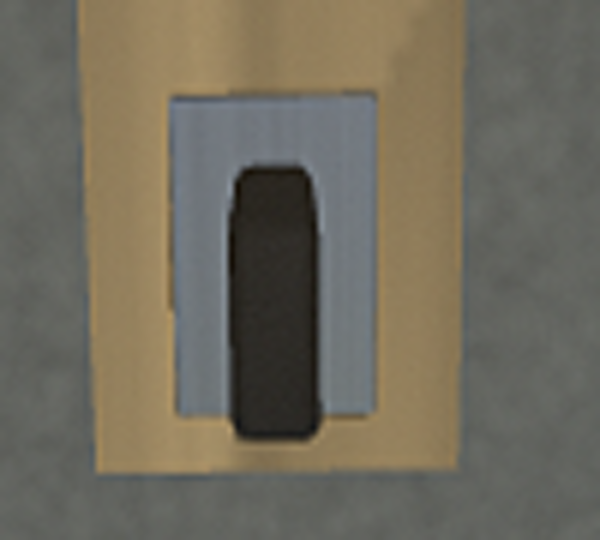

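Run:
```python
from h import *
go([.5477,-.044,.07],100.4)
```

```text
t 1.65 at [ 0.5464 -0.0489  0.2199] [-179.94    0.    100.34] q [-5. 10.  2. 82. -0. 75.] F [-0.2 -0.2 -0.1] [-0.01  0.06  0.01] w 0.997
shift [  4.6   2.3 149.9] turn [-0.06  0.   -0.06]
```

```bash
python3 -m pendant '[4.6,2.3,60,0,0,0,60, 4.6,2.3,110,0,0,0,60, 4.6,2.3,140,0,0,0,60, 4.6,2.3,150,0,0,0,60, 4.6,2.3,150,0,0,0,60, 4.6,2.3,150,0,0,0,5, 4.6,2.3,150,0,0,0,5, 4.6,2.3,150,0,0,0,5, 4.6,2.3,150,0,0,0,5, 4.6,2.3,150,0,0,0,5, 4.6,2.3,150,0,0,0,5, 4.6,2.3,150,0,0,0,5]' 80
python3 -c "
from h import *
go([.5477,-.044,.07],100.4)"
```

```text
t: 3.15
ee_pos: [0.5491, -0.0435, 0.0714]
ee_rot: [179.9, 0.0, 100.4]
force: [-0.9, 0.1, 5.8]
gripper_width: 0.128
grasp_force: 78.3
t 3.15 at [ 0.5491 -0.0435  0.0714] [1.7990e+02 4.0000e-02 1.0038e+02] q [ -5.  12. -14.  64.  -0.  75.] F [-0.9  0.1  5.8] [-0.09  0.36  0.  ] w 0.128
shift [-0.2 -1.5  1.4] turn [ 0.1   0.04 -0.02]
```

```bash
python3 -m pendant '[0,0,-50,0,0,0,5, 0,0,-100,0,0,0,5, 0,0,-150,0,0,0,5, 0,0,-150,0,0,0,5]'
python3 -c "
from h import *
go([.566,-.258,.22],169)"
```

```text
t: 3.65
ee_pos: [0.5506, -0.0435, 0.2247]
ee_rot: [179.6, 0.1, 100.4]
force: [1.2, -0.1, -1.2]
gripper_width: 0.126
grasp_force: 78.7
t 3.65 at [ 0.5506 -0.0435  0.2247] [1.7956e+02 1.1000e-01 1.0038e+02] q [-5. 10.  3. 82.  0. 75.] F [ 1.2 -0.1 -1.2] [-0.06 -0.05  0.03] w 0.126
shift [-213.8  -23.5    4.9] turn [  0.31   0.36 -68.62]
```

```bash
python3 -m pendant '[-214,-23.5,5,0.3,0.4,-68.6,5, -214,-23.5,5,0.3,0.4,-68.6,5, -214,-23.5,5,0.3,0.4,-68.6,5, -214,-23.5,5,0.3,0.4,-68.6,5, -214,-23.5,5,0.3,0.4,-68.6,5, -214,-23.5,5,0.3,0.4,-68.6,5, -214,-23.5,5,0.3,0.4,-68.6,5, -214,-23.5,5,0.3,0.4,-68.6,5, -214,-23.5,5,0.3,0.4,-68.6,5, -214,-23.5,5,0.3,0.4,-68.6,5]'
python3 - <<'E'
from h import *
snap('wrist'); go([.507,-.247,.16],169)
a=cv2.imread('pics/wrist.png');cv2.imwrite('pics/w2.png',cv2.resize(a,(800,600),interpolation=cv2.INTER_CUBIC))
E
```

```text
t: 4.9
ee_pos: [0.5639, -0.2581, 0.2148]
ee_rot: [-180.0, -0.5, 168.9]
force: [1.1, -0.0, -1.3]
gripper_width: 0.129
grasp_force: 78.7
t 4.95 at [ 0.5639 -0.2581  0.215 ] [-179.98   -0.48  168.94] q [-25.  18.  12.  84.  -0. -13.] F [-0.   0.2 -0.7] [ 0.01 -0.06  0.02] w 0.124
shift [57.5 -0.  55.5] turn [-0.02 -0.48 -0.06]
```

View pics/w2.png

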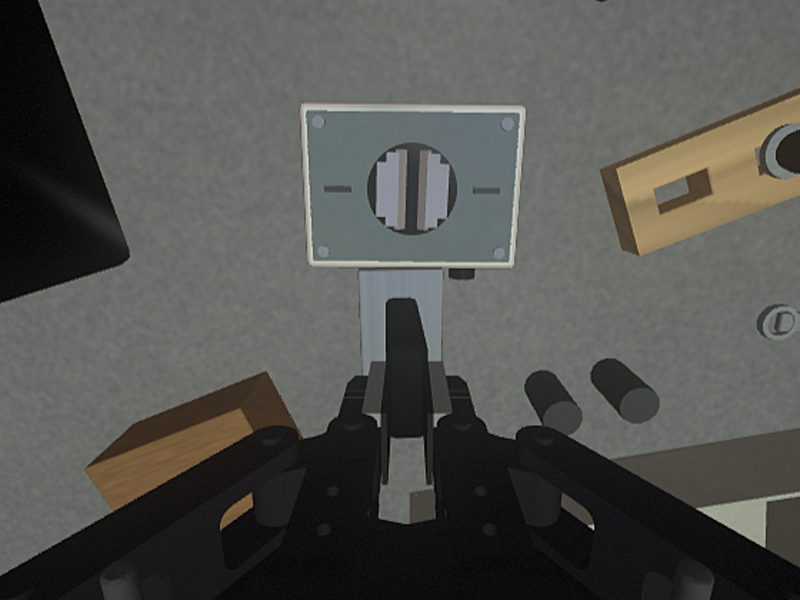

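The target fastener's base is centred at about (412,188) in the 800x600 wrist view, with the slot strip from (413,145) to (412,233). The held key's flange spans columns 360–443, with its front edge at row 269.

Run:
```python
from h import *
z=load('wrist'); s=telemetry.read_state()
r=R.from_euler('xyz',s['ee_rot'],degrees=True); tl=lambda p:(r.inv().apply(p-s['ee_pos'])*1e3).round(1)
for n,c,h in [('base',(412,188),.067),('sl1',(413,145),.067),('sl2',(412,233),.067),('bl',(368,188),.066),('br',(457,188),.066),('bt',(412,142),.066),('bb',(412,235),.066),('m1',(337,189),.063),('m2',(486,191),.063)]+[('f',(c,272),s['ee_pos'][2]-.0354) for c in (360,443)]+[('c',c,.063) for c in ((307,108),(523,108),(517,265),(311,265))]:
    u,v=(c[0]+.5)*.7-.5,(c[1]+.5)*.7-.5
    p=atz(z,u,v,h); print(n,p.round(4),tl(p),'depth',tl(dep(z,u,v)))
```

```text
base [ 0.5052 -0.2413  0.067 ] [ 59.6   5.2 148.5] depth [ 59.6   5.2 147.3]
sl1 [ 0.4787 -0.2356  0.067 ] [ 86.7   5.8 148.7] depth [ 86.6   5.8 146.3]
sl2 [ 0.5346 -0.247   0.067 ] [ 29.6   5.3 148.2] depth [ 29.9   5.3 146.2]
bl [ 0.4996 -0.2703  0.066 ] [ 59.5 -24.3 149.5] depth [ 59.7 -23.9 145.1]
br [ 0.5111 -0.2117  0.066 ] [ 59.5  35.4 149.5] depth [ 59.5  35.4 149.7]
bt [ 0.4767 -0.2358  0.066 ] [ 88.6   5.1 149.7] depth [ 88.7   5.1 150. ]
bb [ 0.5361 -0.2473  0.066 ] [ 28.1   5.3 149.2] depth [ 28.4   5.3 146.9]
m1 [ 0.4963 -0.2913  0.063 ] [ 58.8 -45.5 152.5] depth [ 58.9 -45.1 149.9]
m2 [ 0.5169 -0.1924  0.063 ] [ 57.4  55.5 152.4] depth [ 57.6  55.  149.8]
f [ 0.5332 -0.2719  0.1796] [ 27.2 -19.4  35.6] depth [ 27.7 -19.2  33.3]
f [ 0.5404 -0.2352  0.1796] [27.2 17.9 35.6] depth [-12.   32.5 212.7]
c [ 0.4431 -0.2985  0.063 ] [109.6 -62.8 152.9] depth [110.1 -63.6 157.3]
c [ 0.4699 -0.1614  0.063 ] [109.6  76.9 152.9] depth [110.3  78.2 158.6]
c [ 0.5716 -0.1783  0.063 ] [  6.5  79.9 152. ] depth [ -6.1  95.1 213.4]
c [ 0.5436 -0.3215  0.063 ] [  6.5 -66.1 152.1] depth [  5.8 -66.8 155.3]
```

```bash
python3 -m pendant '[60,6,30,0,-0.5,0.4,5, 60.5,6,62,0,-0.5,0.4,5, 60.5,6,62,0,-0.5,0.4,5, 60.5,6,67,0,-0.5,0.4,5, 60.5,6,72,0,-0.5,0.4,5, 60.5,6,72,0,-0.5,0.4,5]'
python3 -c "
from h import *
go([.5052,-.241,.1275],168.6)
snap('side')
a=cv2.imread('pics/side.png')[110:230,220:380];cv2.imwrite('pics/s2.png',cv2.resize(a,None,fx=5,fy=5,interpolation=cv2.INTER_CUBIC))"
```

```text
t: 5.7
ee_pos: [0.5057, -0.2409, 0.1438]
ee_rot: [-180.0, 0.1, 168.6]
force: [0.0, 0.5, -1.4]
gripper_width: 0.123
grasp_force: 78.7
t 5.7 at [ 0.5057 -0.2409  0.1438] [-1.7997e+02  6.0000e-02  1.6858e+02] q [-25.  11.  -6.  73.  -0. -14.] F [ 0.   0.5 -1.4] [ 0.04 -0.03 -0.03] w 0.123
shift [ 0.5 -0.2 16.3] turn [-0.03  0.06 -0.02]
```

View pics/s2.png

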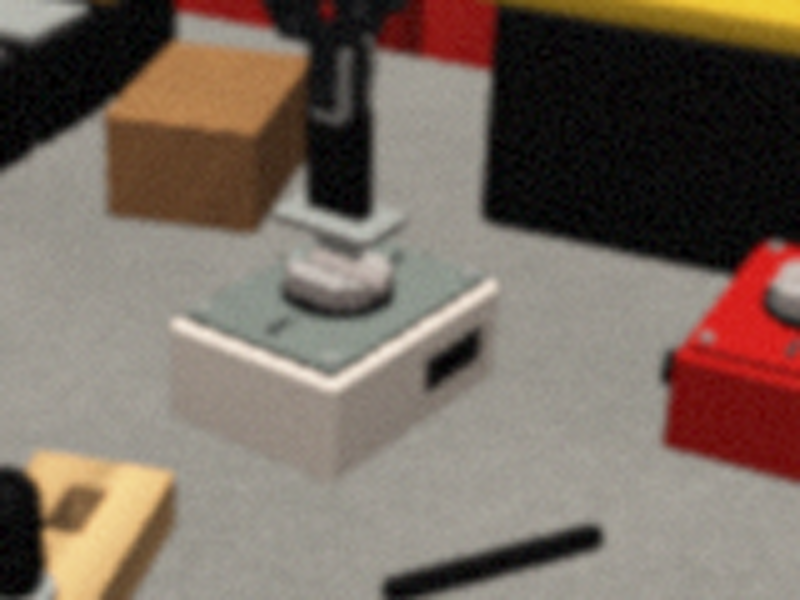

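The side crop shows the blade hanging upright just above the fastener at (340,250), lined up with the slot. Going down slowly.

```bash
python3 -m pendant '[0,0,4,0,0,0,5, 0,0,8,0,0,0,5, 0,0,12,0,0,0,5, 0,0,14,0,0,0,5, 0,0,14,0,0,0,5]'
python3 -c "
from h import *
go([.5052,-.241,.1275],168.6)"
```

```text
t: 6.38
ee_pos: [0.505, -0.2406, 0.1294]
ee_rot: [-180.0, 0.0, 168.6]
force: [-1.2, 0.4, -0.6]
gripper_width: 0.126
grasp_force: 78.7
t 6.38 at [ 0.505  -0.2406  0.1294] [-1.7998e+02  1.0000e-02  1.6857e+02] q [-25.  12.  -7.  71.  -0. -14.] F [-1.2  0.4 -0.6] [-0.01  0.03  0.02] w 0.126
shift [-0.3 -0.4  1.9] turn [-0.02  0.01 -0.03]
```

```bash
python3 -m pendant '[0,0,1.5,0,0,0,5, 0,0,1.5,0,0,8,5, 0,0,1.5,0,0,16,5, 0,0,1.5,0,0,24,5, 0,0,1.5,0,0,32,5, 0,0,1.5,0,0,40,5, 0,0,1.5,0,0,40,5]'
python3 -c "
from h import *
go([.5052,-.241,.1275],72)"
```

```text
t: 7.25
ee_pos: [0.5058, -0.2406, 0.1282]
ee_rot: [179.9, 0.1, 128.7]
force: [1.4, 0.1, -2.4]
gripper_width: 0.122
grasp_force: 78.6
t 7.25 at [ 0.5058 -0.2406  0.1282] [1.7994e+02 8.0000e-02 1.2867e+02] q [-25.  12.  -7.  71.   0.  26.] F [ 1.4  0.1 -2.4] [ 0.13 -0.68  0.05] w 0.122
shift [ 0.  -0.7  0.7] turn [1.000e-01 4.000e-02 5.667e+01]
```

```bash
python3 -m pendant '[0,0,0,0,0,9,5, 0,0,0,0,0,18,5, 0,0,0,0,0,27,5, 0,0,0,0,0,36,5, 0,0,0,0,0,45,5, 0,0,0,0,0,52,5, 0,0,0,0,0,57,5, 0,0,0,0,0,57,5, 0,0,0,0,0,57,5]'
python3 -c "
from h import *
go([.5052,-.241,.1275],72)
snap('side')
a=cv2.imread('pics/side.png')[110:230,220:380];cv2.imwrite('pics/s3.png',cv2.resize(a,None,fx=5,fy=5,interpolation=cv2.INTER_CUBIC))"
```

```text
t: 8.38
ee_pos: [0.5057, -0.2412, 0.1283]
ee_rot: [179.9, 0.1, 71.7]
force: [4.2, -3.2, -3.9]
gripper_width: 0.123
grasp_force: 78.5
t 8.38 at [ 0.5057 -0.2412  0.1283] [1.7988e+02 6.0000e-02 7.1710e+01] q [-25.  12.  -7.  71.  -0.  83.] F [ 4.2 -3.2 -3.9] [-0.84 -1.22  0.12] w 0.123
shift [ 0.  -0.5  0.8] turn [ 0.12  0.06 -0.29]
```

View pics/s3.png

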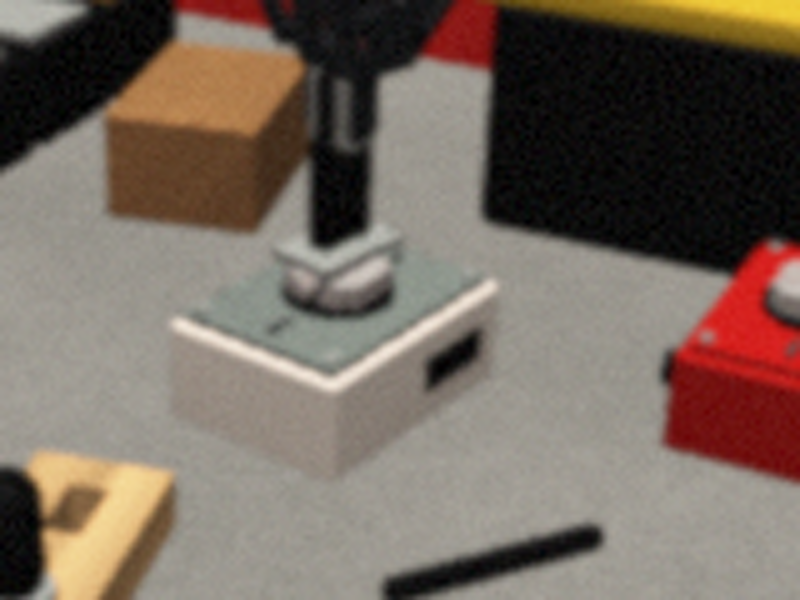

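The fastener has followed: its slot end at (315,290) now points at the mark at (278,325). I'll push a touch more, ease back and lift out.

```bash
python3 -m pendant '[0,0,0,0,0,3,5, 0,0,0,0,0,3,5, 0,0,0,0,0,-3,5, 0,0,0,0,0,-5,5, 0,0,-10,0,0,-5,5, 0,0,-30,0,0,-5,5, 0,0,-60,0,0,-5,5, 0,0,-95,0,0,-5,5, 0,0,-95,0,0,-5,5]'
python3 -c "
from h import *
go([.5491,-.0435,.2],100.4)"
```

```text
t: 9.55
ee_pos: [0.5054, -0.2406, 0.2264]
ee_rot: [179.8, 0.0, 76.5]
force: [0.1, 0.4, -0.4]
gripper_width: 0.126
grasp_force: 78.8
t 9.55 at [ 0.5054 -0.2406  0.2264] [1.7977e+02 5.0000e-02 7.6540e+01] q [-25.  11.   4.  83.  -0.  78.] F [ 0.1  0.4 -0.4] [-0.01  0.01 -0.01] w 0.126
shift [201.9  -3.5  26.2] turn [  0.21   0.1  -23.86]
```

```bash
python3 -m pendant '[202,-3.5,26,0.2,0.1,-23.9,5, 202,-3.5,26,0.2,0.1,-23.9,5, 202,-3.5,26,0.2,0.1,-23.9,5, 202,-3.5,26,0.2,0.1,-23.9,5, 202,-3.5,26,0.2,0.1,-23.9,5, 202,-3.5,26,0.2,0.1,-23.9,5]'
python3 -c "
from h import *
go([.5491,-.0435,.0725],100.4)
snap('top');snap('side')
a=cv2.imread('pics/top.png')[110:210,240:420];b=cv2.imread('pics/side.png')[100:280,160:340]
cv2.imwrite('pics/c3.png',np.hstack([cv2.resize(a,(430,239),interpolation=cv2.INTER_CUBIC),cv2.resize(b,(239,239)),]) if 0 else np.hstack([cv2.resize(a,(450,250),interpolation=cv2.INTER_CUBIC),cv2.resize(b,(250,250),interpolation=cv2.INTER_CUBIC)]))"
```

```text
t: 10.3
ee_pos: [0.5482, -0.0445, 0.197]
ee_rot: [-179.8, -0.1, 100.4]
force: [0.6, 0.0, -1.2]
gripper_width: 0.124
grasp_force: 78.8
t 10.3 at [ 0.5482 -0.0445  0.197 ] [-1.7981e+02 -9.0000e-02  1.0038e+02] q [-5. 10. -1. 79.  0. 75.] F [ 0.6  0.  -1.2] [-0.06 -0.    0.03] w 0.124
shift [  0.6   1.5 124.5] turn [-0.19 -0.09 -0.02]
```

View pics/c3.png

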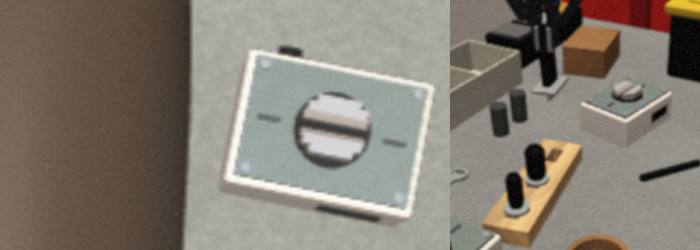

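The top crop shows the slot in line with both marks at (268,118) and (395,142), so it is locked. The side crop shows the key upright above the empty pocket at (555,155). Lowering it in.

```bash
python3 -m pendant '[0.6,1.5,50,-0.2,-0.1,0,5, 0.6,1.5,85,-0.2,-0.1,0,5, 0.6,1.5,95,-0.2,-0.1,0,5, 0.6,1.5,105,-0.2,-0.1,0,5, 0.6,1.5,115,-0.2,-0.1,0,5, 0.6,1.5,120,-0.2,-0.1,0,5, 0.6,1.5,123,-0.2,-0.1,0,5, 0.6,1.5,123,-0.2,-0.1,0,5]'
python3 -c "
from h import *
go([.5491,-.0435,.0715],100.4)"
```

```text
t: 11.4
ee_pos: [0.5496, -0.0422, 0.0741]
ee_rot: [179.9, -0.0, 100.5]
force: [-0.9, 0.6, -1.4]
gripper_width: 0.126
grasp_force: 78.8
t 11.4 at [ 0.5496 -0.0422  0.0741] [ 1.7995e+02 -1.0000e-02  1.0048e+02] q [ -4.  12. -14.  64.   0.  75.] F [-0.9  0.6 -1.4] [ 0.03  0.02 -0.03] w 0.126
shift [-1.1 -0.8  2.6] turn [ 0.05 -0.01  0.08]
```

In the pocket without contact forces; lower the last bit, release gently and rise.

```bash
python3 -m pendant '[-1,-0.5,1.5,0,0,0,5, -1,-0.5,2.5,0,0,0,5, -1,-0.5,2.5,0,0,0,5, -1,-0.5,2.5,0,0,0,25, -1,-0.5,2.5,0,0,0,50, -1,-0.5,2.5,0,0,0,60, -1,-0.5,2.5,0,0,0,60, -1,-0.5,2.5,0,0,0,60]' 40
python3 -m pendant '[0,0,-20,0,0,0,60, 0,0,-50,0,0,0,60, 0,0,-100,0,0,0,60, 0,0,-150,0,0,0,60, 0,0,-150,0,0,0,60, 0,0,-150,0,0,0,60]'
python3 -c "
from h import *
go([.5491,-.0435,.0715],100.4); snap('wrist')"
```

```text
t: 12.4
ee_pos: [0.5493, -0.0434, 0.0715]
ee_rot: [180.0, -0.0, 100.5]
force: [0.4, -0.9, -0.0]
gripper_width: 0.703
grasp_force: 0.0
t: 13.15
ee_pos: [0.5491, -0.0434, 0.2211]
ee_rot: [180.0, -0.0, 100.5]
force: [-0.2, -0.5, -0.5]
gripper_width: 0.702
grasp_force: 0.0
t 13.15 at [ 0.5491 -0.0434  0.2211] [ 1.7996e+02 -1.0000e-02  1.0047e+02] q [-5. 10.  2. 82.  0. 75.] F [-0.2 -0.5 -0.5] [-0.03  0.01 -0.01] w 0.702
shift [-1.000e-01 -2.000e-01  1.496e+02] turn [ 0.04 -0.01  0.07]
```

View pics/wrist.png

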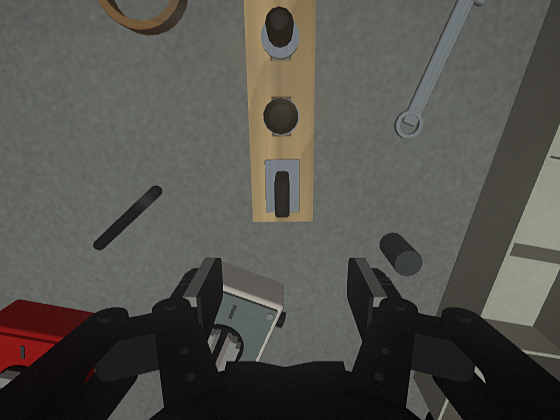

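The key stands upright in its own pocket, flange flat at (282,187), with the gripper clear of it. Handing in.

```bash
python3 -c "
from h import *
print(arm.finish_job())"
```

```text
the job is handed in; nothing more can be done
None
```

The fastener is locked, with its slot in line with both marks. The key is back upright in its own pocket and released, and I handed the job in after about 13 s of robot time; no verdict came back.

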